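Fit the notched roller in the lace-roller stand and drop its pawl in

TASK

Put the lace roller to work: flip the stand's pawl back out of the way, then take the roller with the star-shaped toothed wheel from the rack and lower it in the gripper (do not drop it) into the stand's two open slots, toothed wheel on the pawl's side, until both axle ends rest fully home. Then push the pawl forward until its nose sits between two teeth, and let go. Leave the other roller and everything else on the table where it is.

Things in the scene. Friction and masses are not known exactly. Their poses are not given: they have to be found in the camera images.
- stand: Roller stand, pale wood, fixed. Base 14 mm thick, 184 mm wide (y); cork apron, up to 35 mm high, in front to x = -130 mm; rear edge x = +95. Two upright cheeks 16 mm thick centred at y = +/-76 mm; slotted part x = -28 to 28, 105 mm high; behind and before it 56 mm high. Between them only the pawl stands above the base. Origin: on the table, midway between the slots; z up, +x away from the apron.
- seat_pawl_side (a point): Axle centre when home in the pawl-side slot: stand (0, +76, 75) mm, axes as the stand's. Slots are vertical, open at the top (105 mm), 17 mm wide in x, centred on x = 0, floor at 68 mm; the top 8 mm of the mouth is chamfered at 45 degrees.
- seat_plain_side (a point): The same for the other cheek: stand (0, -76, 75) mm. Axes as the stand's.
- pawl (a joint): Pawl angle, rad. Steel bar on a stiff hinge along the stand's y (x = 60, z = 45 mm), inside the +y cheek; stays where left, moves with about 1 N at the knob. 0: bar upright, nose between two teeth of a seated roller; about 0.2: nose on a tooth's tip; -0.2: forward stop; 0.9: back stop, leaning to +x. Starts fallen forward (-0.19 to 0), where it blocks the wheel; wheel passes beyond 0.45.
- pawl_knob (a point): Middle of the pawl's dark wooden thumb knob, 90 mm from the hinge line: 14 mm thick, 24 mm long along the stand's y (44 to 68 mm). At 0 it is at stand x = 60, z = 135 mm; at 0.9 at x = 130, z = 101 mm. Pushed towards the stand's +x it throws the pawl back, towards -x it brings it in.
- pawl_nose (a point): Tip of the pawl's nose, a 7 mm thick steel finger that points forward from the bar (33 mm ahead of it and 40 mm above the hinge at 0), at stand y = 59 mm.
- roller: The roller to fit, loose, about 0.25 kg: cork-faced drum, 52 mm across, 104 mm long, on a 14 mm steel axle 180 mm long. Origin: on the axis, middle of drum and axle. y runs along the axle to the end with the dark toothed wheel (eight pointed teeth, 68 mm over the tips, y = 54 to 64 mm); at the other end a dark collar to y = -64 mm. It starts level in one of the rack's berths.
- roller_wheel_end (a point): Point on the roller's axis, y = +76 mm, on the bare axle beyond the toothed wheel; it belongs in the pawl-side slot.
- roller_plain_end (a point): Point on the roller's axis, y = -76 mm, on the bare axle at the collar end.
- rack: Storage rack, pale plywood, fixed: base 180 x 168 mm, 12 mm thick; two end boards (12 mm thick, centred at y = +/-76 mm, 67 mm high) with notches 18 mm wide, 12 mm deep, at x = -50 and +50 mm, in which the axles of two rollers lie along the rack's y, axis 62 mm above the table. Origin: centre of the underside.
- spare: The other roller in the rack, not wanted: thinner (42 mm), shorter drum (80 mm), no toothed wheel. Same axle. Origin: middle of the axle; y along it.
- bobbin_stand: Round wooden block, 56 mm, with six upright bobbins, 109 mm high in all, between the stand and the rack. Origin: centre of the underside.
- cone_stand: Round wooden foot, 72 mm, with an upright white thread cone on a spindle, 150 mm high. Origin: centre of the underside.
- pin_jar: Glass jar with steel lid, 52 mm across, 65 mm high. Origin: centre of the underside.
- tin: Flat round grey tin, 79 mm across, 36 mm high. Origin: centre of the underside.
- reel: Empty wooden reel, upright, 48 mm across, 65 mm high. Origin: centre of the underside.
- scissors: Scissors lying flat, about 155 mm long, 10 mm thick, blades to +x, black handles. Origin: under the pivot.
- needle_box: Small wooden box with a lid, 60 x 40 mm, 32 mm high, beyond the thread cone. Origin: centre of the underside.
Not all that is in view belongs to the job. What is shaped like the roller but blue is not meant.

How it is judged:
On the way, in this order (a step that is already met when the one before it is completed fails the run):
1. the pawl is thrown back clear of the wheel's path (value of joint pawl above 0.4 rad), for 0.1 s.
2. both axle ends are inside their slots (right way round), the roller still held in the gripper, the pawl still back (z of roller_wheel_end in the frame of seat_pawl_side below 0.018 m and horizontal distance between roller_wheel_end and seat_pawl_side below 0.009 m and z of roller_plain_end in the frame of seat_plain_side below 0.018 m and horizontal distance between roller_plain_end and seat_plain_side below 0.009 m and contact force between the fingers and roller above 0.3 N and value of joint pawl above 0.3 rad), for 0.02 s.
At the end, for the whole second after the job is handed in: Both axle ends of the toothed roller rest on the floors of their slots (within 2.5 mm in height, 7 mm horizontally of the seat points), toothed wheel on the pawl's side, at rest; the pawl's nose is down between two teeth (joint below 0.1 rad) (z of roller_wheel_end in the frame of seat_pawl_side below 0.0025 m and horizontal distance between roller_wheel_end and seat_pawl_side below 0.007 m and z of roller_plain_end in the frame of seat_plain_side below 0.0025 m and horizontal distance between roller_plain_end and seat_plain_side below 0.007 m and value of joint pawl below 0.1 rad and linear speed of roller below 0.02 m/s and angular speed of roller below 0.2 rad/s); the robot touches nothing.
It fails at once if the other roller is moved more than 20 mm (distance of spare from where it was at the start of the episode above 0.02 m).
It fails at once if one of the other loose things on the table is moved more than 20 mm (distance of any of bobbin_stand, cone_stand, pin_jar, tin, reel, scissors, needle_box from where it was at the start of the episode above 0.02 m).
It also fails if it takes over 70 s, if anything falls off the work surface, if the arm or the gripper's body presses on something with over 40 N, if the wrist force passes 120 N, or if a joint passes its speed limit or range.

ROBOT

A 7-joint arm with a two-finger parallel gripper is mounted at the origin on the work surface. World frame = base frame: x ahead of the robot, y to its left, z up, the work surface at z = 0. Lengths are in m, angles in rad, forces in N, time in s.
With the tool pointing down it reaches from about 0.4 to 0.875 m from the base axis. Payload 19.3 kg.
Tool frame: the origin (TCP) lies at the very end of the fingers, on their centre line; the grasp point (between the pads) lies 19 mm behind it (bot.grasp_offset is the distance from the TCP to the grasp point, in m); z points along the fingers, x is the direction in which the jaws open and shut, and the axes are right-handed (so a half turn about z gives the same grasp; the last joint's range is limited). The gripper opens to 85 mm and grips with 20 to 120 N. Pads are 22 mm wide; open, the fingers measure 114 mm over their backs; the gripper's body (76 mm by 85 mm) begins 54 mm behind the grasp point. The pads swing forward as they close: fully open they stand 13 mm farther back than shut.
Start: joints at [1.245, 0.521, -0.036, 1.599, 0.021, 1.021, -0.113], TCP at [0.158, -0.605, 0.231] pointing down, gripper open.
Joint ranges: [-2.91, 2.91], [-0.3, 2.13], [-1.5, 1.42], [0.17, 2.43], [-1.26, 4.41], [0.16, 1.93], [-2.52, 2.52]. Speed limits (rad/s): [1.89, 1.89, 2.39, 2.39, 3.01, 3.01, 3.01].

INTERFACE

Orientations are given as [roll, pitch, yaw] about the fixed x, y, z axes, in that order (R = Rz(yaw) Ry(pitch) Rx(roll)).
In Python, from workcell import status, grab_frame, calibration, job, regions_of, mark_of, bot gives the robot as it stands.
- The arm moves only by the tool carry_out, never from a script. Its argument "deltas" is one flat list of numbers, 5 for each row, row after row: the opening, from -1 (shut) to 1 (fully open), then the shift along the tool's x, y, z in cm, then the turn about the tool's z in degrees. A call has 1 to 20 rows; each row shifts and turns the commanded pose from where the row before left it, along the tool's axes as they then stand; what a row does not reach is not made up. A row lasts 1/12 s, in which the tool goes at most 41.7 mm and 7.16 degrees, less where a joint would pass 70% of its speed; a pose out of reach is approached as far as the arm can. A call with a gripper value outside its range is refused whole. The fingers move at their own pace and stop on an object; "newtons" is the grip in N (left out, the last holds). Time passes only in rows, so rows that do not move let the fingers close. It gives the time, the measured TCP pose, the force and the opening at its end, in the units of the state.
- status.observe(): the state, without advancing time (a new reading comes with each control period).
- grab_frame(name): name is "scene" or "top"; returns the picture (480x640x3 uint8, red, green, blue); there is no depth.
- calibration(name): a dict with "fov_y" (degrees; the focal length in pixels is half the picture's height over the tangent of half this angle, whatever the lens; pixels are square), "cx", "cy" (the principal point, pixels), "R" (3x3) and "t" (3): a world point X has camera coordinates R X + t. Camera axes: x right, y down, z forward; pixel columns grow to the right and rows downward; lengths in m; the calibration is good to about 2 mm. A picture is of the moment at which its call begins. calibration takes no time and is no camera call.
- job.job_done(): hands the job in, once; it reports no verdict.
Trained networks look in the newest picture that a camera, given by its name, has taken for a name from the list of things; names that differ only in an ending like _2 or _b are one class to them, and where a whole thing is asked for, a point or a joint stands for the part that bears it (a point fixed in the world has none). Each returns a list of dicts, best first, with "p" (0 to 1); they miss things now and then, are a little off and sometimes report something else, mostly with a low value. They report only what shows in the picture. A call takes as long as a camera call. They do not tell look-alikes from the thing itself.
- regions_of(camera, target): "region" (480x640 bool, what is visible of it) and "xy" ([column, row] in pixels, amid what is visible of it).
- mark_of(camera, target): "xy" ([column, row] in pixels: a listed point, or the origin of a listed thing).
The state is a dict: "clock": time; "qpos": joint angles; "qd": joint speeds; "joint_efforts": joint torques, N m; "position": TCP position; "tool_rot": TCP orientation; "force": force on the tool from outside, world axes, zero at the start; "moment": the same for the moment, N m; "grip_width": finger opening in m.
Only numpy, scipy, OpenCV 4.12 (cv2) and the standard library are available. Lean on these libraries where they do the work, as an engineer would, in place of code of your own. Each camera call takes 0.05 s, during which the arm holds its last target.

## Working session

There is one attempt and no reset: what is moved stays moved. The work goes in short steps, Python scripts to look and compute and a tool call to move; the robot and the scene stay as the last step left them, time stands still between calls to the robot, and variables do not carry over. Pictures are saved under pics/ and viewed, and the job is handed in when it is done.

Besides the shell and the picture viewer there is one more tool, called after "Emit:" as a command line: name --argument value ..., lists and objects as JSON in quotes. carry_out: Moves the arm, as the interface text tells. Its arguments: {"type":"object","properties":{"deltas":{"type":"array","items":{"type":"number"}},"newtons":{"type":"number"}},"required":["deltas"]}

```bash
ls; mkdir -p pics; python3 - <<'E'
from workcell import status, grab_frame, calibration
import cv2
print(status.observe())
for n in ("scene","top"):
    f=grab_frame(n); cv2.imwrite(f"pics/{n}0.png",f[:,:,::-1]); print(n,calibration(n))
E
```

```text
pics
{'clock': 0.0, 'qpos': array([ 1.24482487,  0.52201871, -0.03633895,  1.59999568,  0.021199  ,
        1.02106747, -0.11281848]), 'qd': array([ 0.00059774,  0.0004483 ,  0.00090019,  0.00065697, -0.00214643,
        0.0007053 ,  0.00141012]), 'joint_efforts': array([-7.79072197e-04, -9.27136016e+01,  1.97946019e+00, -3.69934165e+01,
        1.77843153e-02,  8.23680457e-03, -7.73483634e-06]), 'position': array([ 0.15801026, -0.60436137,  0.23072707]), 'tool_rot': array([ 3.14152180e+00,  1.10202912e-03, -1.31504409e+00]), 'force': array([ 0.09207321, -0.27371433, -0.09338544]), 'moment': array([ 0.00298286, -0.04224858,  0.01642327]), 'grip_width': 0.08586135531194845}
scene {'fov_y': 57.36309403551807, 'cx': 322.6551661992184, 'cy': 232.43608094531018, 'R': array([[-0.24229855,  0.97014447,  0.01054148],
       [ 0.52157407,  0.13941204, -0.84173913],
       [-0.81807817, -0.19845401, -0.53978154]]), 't': array([ 0.12810398, -0.18764271,  1.28471583])}
top {'fov_y': 52.021956529111, 'cx': 320.68347350301457, 'cy': 239.37975078969257, 'R': array([[-0.01011399, -0.99993468, -0.0053245 ],
       [-0.99851548,  0.01038436, -0.05346963],
       [ 0.05352143,  0.00477581, -0.99855528]]), 't': array([0.0033172 , 0.5487671 , 1.14399406])}
```

View pics/scene0.png

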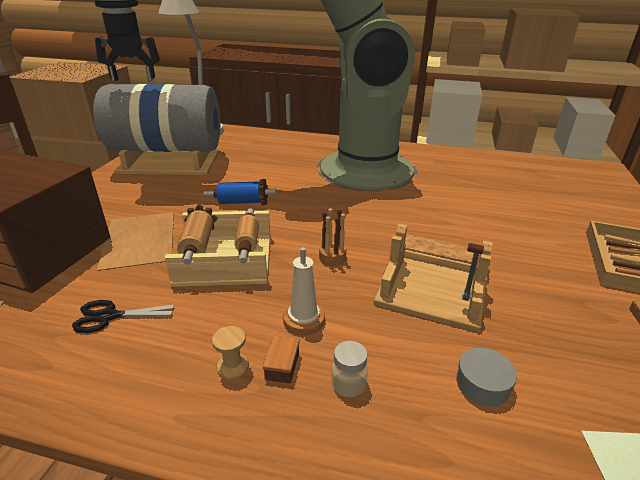

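View pics/top0.png

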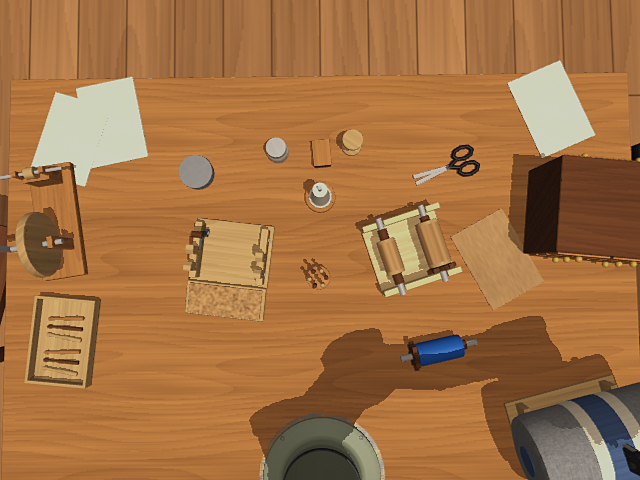

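```bash
cat > h.py <<'E'
import numpy as np, cv2
from workcell import *
def ray(cam,xy):
    c=calibration(cam); f=240/np.tan(np.radians(c["fov_y"]/2))
    d=np.array([(xy[0]-c["cx"])/f,(xy[1]-c["cy"])/f,1.0])
    R=np.array(c["R"]);t=np.array(c["t"])
    return -R.T@t, R.T@d
def atz(cam,xy,z):
    o,d=ray(cam,xy); return o+d*(z-o[2])/d[2]
def tri(p,q):
    o1,d1=ray("scene",p);o2,d2=ray("top",q)
    A=np.stack([d1,-d2],1); s=np.linalg.lstsq(A,o2-o1,rcond=None)[0]
    a=o1+s[0]*d1;b=o2+s[1]*d2
    return (a+b)/2, np.linalg.norm(a-b)
def proj(cam,X):
    c=calibration(cam); f=240/np.tan(np.radians(c["fov_y"]/2))
    p=np.array(c["R"])@np.array(X)+c["t"]; return np.array([c["cx"]+f*p[0]/p[2],c["cy"]+f*p[1]/p[2]])
E
python3 - <<'E'
from h import *
a=cv2.imread("pics/scene0.png")[190:300,160:280]; b=cv2.imread("pics/top0.png")[190:310,350:470]
c=cv2.imread("pics/top0.png")[205:330,175:285];d=cv2.imread("pics/scene0.png")[215:335,370:500]
g=[cv2.resize(i,(400,300) if 0 else None,fx=3,fy=3,interpolation=cv2.INTER_CUBIC)[:300*2] for i in (a,b)]
def fit(i): return cv2.resize(i,(int(i.shape[1]*300/i.shape[0]),300),interpolation=cv2.INTER_CUBIC)
r1=np.hstack([fit(a),fit(b)]);r2=np.hstack([fit(c),fit(d)])
w=max(r1.shape[1],r2.shape[1]); r1,r2=[cv2.copyMakeBorder(r,0,0,0,w-r.shape[1],cv2.BORDER_CONSTANT) for r in (r1,r2)]
cv2.imwrite("pics/crop1.png",np.vstack([r1,r2]))
for t in ("roller","roller_wheel_end","roller_plain_end","spare","rack","stand","seat_pawl_side","seat_plain_side","pawl_knob","pawl_nose","bobbin_stand","cone_stand","pin_jar","tin","reel","scissors","needle_box"):
    for cam in ("scene","top"):
        print(t,cam,[(np.round(m["xy"],1).tolist(),round(m["p"],2)) for m in mark_of(cam,t)[:3]])
print(status.observe()["clock"])
E
```

```text
roller scene [([192.4, 235.5], 0.78), ([240.7, 192.7], 0.71), ([228.0, 262.9], 0.45)]
roller top [([438.6, 346.0], 0.98), ([431.7, 242.7], 0.9)]
roller_wheel_end scene [([269.7, 191.9], 0.84), ([202.9, 213.3], 0.61)]
roller_wheel_end top [([443.7, 275.7], 0.66), ([405.7, 358.5], 0.66)]
roller_plain_end scene [([207.5, 193.6], 0.89), ([185.8, 254.3], 0.79)]
roller_plain_end top [([474.7, 341.9], 0.71), ([420.2, 211.2], 0.62)]
spare scene [([245.0, 232.6], 0.56), ([480.8, 384.5], 0.38)]
spare top [([391.6, 255.8], 0.91)]
rack scene [([227.2, 261.4], 0.55), ([201.5, 215.3], 0.25)]
rack top [([409.7, 251.9], 0.86), ([432.1, 246.5], 0.4)]
stand scene [([431.1, 285.3], 0.65)]
stand top [([230.1, 262.3], 0.67)]
seat_pawl_side scene [([483.2, 265.5], 0.59)]
seat_pawl_side top [([192.1, 257.5], 0.63)]
seat_plain_side scene [([393.9, 243.0], 0.96)]
seat_plain_side top [([259.0, 263.0], 0.56)]
pawl_knob scene [([474.4, 246.2], 0.92)]
pawl_knob top [([198.9, 234.5], 0.65)]
pawl_nose scene [([471.4, 264.8], 0.77)]
pawl_nose top [([351.2, 144.4], 0.61), ([199.5, 248.9], 0.52)]
bobbin_stand scene [([331.8, 257.8], 0.89), ([473.3, 266.0], 0.17)]
bobbin_stand top [([319.5, 280.1], 0.67)]
cone_stand scene [([304.9, 319.1], 0.86), ([228.1, 261.6], 0.68)]
cone_stand top [([319.1, 198.8], 0.57)]
pin_jar scene [([345.2, 382.7], 0.86)]
pin_jar top [([279.5, 151.0], 0.97)]
tin scene [([483.7, 384.9], 0.97)]
tin top [([202.1, 174.0], 0.64)]
reel scene [([232.0, 365.6], 0.71), ([244.3, 231.3], 0.55)]
reel top [([348.9, 146.0], 0.71), ([322.6, 152.5], 0.7)]
scissors scene [([117.9, 312.5], 0.6), ([345.4, 381.7], 0.22)]
scissors top [([449.1, 166.2], 0.85)]
needle_box scene [([282.8, 369.0], 0.66), ([305.2, 317.8], 0.61), ([225.4, 263.3], 0.16)]
needle_box top [([322.4, 155.0], 0.55)]
1.8
```

View pics/crop1.png

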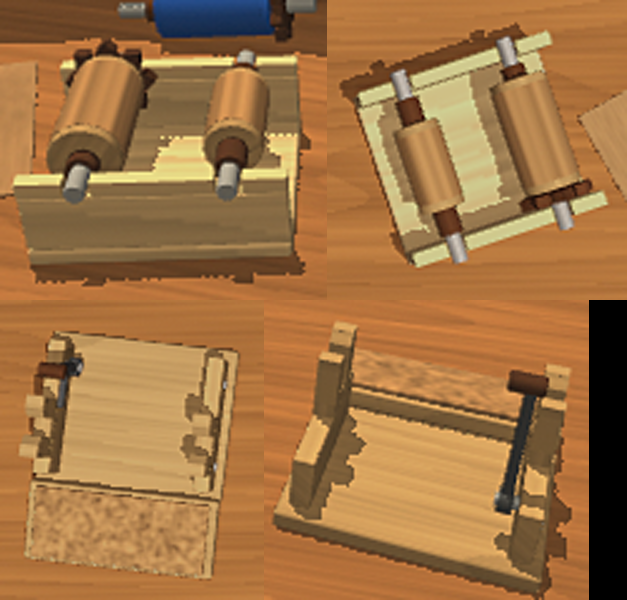

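```bash
cat > fit.py <<'E'
from h import *
from scipy.optimize import least_squares
def T(p,X):
    c,s=np.cos(p[2]),np.sin(p[2]); X=np.array(X)
    return np.array([p[0]+c*X[0]-s*X[1],p[1]+s*X[0]+c*X[1],X[2]])
def fit(obs,p0):
    f=lambda p:np.concatenate([w*(proj(c,T(p,X))-xy) for c,X,xy,w in obs])
    r=least_squares(f,p0,loss="soft_l1",f_scale=1.5); return r.x,f(r.x).reshape(-1,2)
E
python3 - <<'E'
from fit import *
for n,p,q in (("wheel",(202.9,213.3),(443.7,275.7)),("plain",(185.8,254.3),(420.2,211.2)),("roller",(192.4,235.5),(431.7,242.7)),("spare",(245,232.6),(391.6,255.8)),("seatP",(483.2,265.5),(192.1,257.5)),("seatN",(393.9,243),(259,263)),("knob",(474.4,246.2),(198.9,234.5)),("nose",(471.4,264.8),(199.5,248.9)),("stand",(431.1,285.3),(230.1,262.3)),("rack",(227.2,261.4),(409.7,251.9)),
("bobbin",(331.8,257.8),(319.5,280.1)),("cone",(304.9,319.1),(319.1,198.8))):
    X,e=tri(p,q); print(n,np.round(X,4),round(e,4))
st=[("scene",(0,.076,.075),(483.2,265.5),1),("top",(0,.076,.075),(192.1,257.5),1),("scene",(0,-.076,.075),(393.9,243),1),("top",(0,-.076,.075),(259,263),1),("scene",(0,0,0),(431.1,285.3),1),("top",(0,0,0),(230.1,262.3),1),
("top",(.095,.092,.014),(196.7,218.3),1),("top",(.095,-.092,.014),(274.2,225.8),1)]
p,r=fit(st,[.5,.2,0]);print(p,r.round(1).tolist())
rk=[("scene",(0,0,0),(227.2,261.4),1),("top",(0,0,0),(409.7,251.9),1)]
E
```

```text
wheel [ 0.4618 -0.2778  0.0652] 0.0008
plain [ 0.6091 -0.2314  0.0687] 0.0092
roller [ 0.5382 -0.2575  0.0603] 0.0091
spare [ 0.5079 -0.1628  0.0644] 0.0024
seatP [0.5081 0.2862 0.07  ] 0.0001
seatN [0.4947 0.1304 0.0822] 0.0081
knob [0.5552 0.2554 0.137 ] 0.0026
nose [0.5268 0.2651 0.0812] 0.0032
stand [0.4974 0.2097 0.0005] 0.0085
rack [ 0.5162 -0.2114 -0.0091] 0.0085
bobbin [ 0.4527  0.0012 -0.0052] 0.0008
cone [ 6.472e-01 -6.000e-04  8.000e-04] 0.0025
[ 0.49879424  0.20888235 -0.11086602] [[-0.5, -2.7], [0.2, 0.4], [3.7, 2.1], [0.9, 1.7], [1.8, 0.5], [2.2, -0.7], [0.3, -0.7], [0.1, -0.4]]
```

```bash
cat > ov.py <<'E'
from fit import *
def box(x0,x1,y0,y1,z0,z1):
    P=[(x,y,z) for x in(x0,x1) for y in(y0,y1) for z in(z0,z1)]
    return [(a,b) for i,a in enumerate(P) for b in P[i+1:] if sum(u!=v for u,v in zip(a,b))==1]
def standL():
    L=box(-.13,.095,-.092,.092,0,.014)
    for s in(1,-1):
        L+=box(-.028,.028,s*.076-.008,s*.076+.008,.014,.105)
        for dx in(-.0085,.0085):
            for dy in (-.008,.008): L+=[((dx,s*.076+dy,.068),(dx,s*.076+dy,.097))]
    return L
def rackL():
    L=box(-.09,.09,-.084,.084,0,.012)
    for s in(1,-1): L+=box(-.09,.09,s*.076-.006,s*.076+.006,.012,.067)
    L=[l for l in L]
    for x in (-.05,.05): L+=[((x,-.09,.062),(x,.09,.062))]
    return L
def draw(img,cam,p,L,org,sc,col=(0,0,255)):
    for a,b in L:
        u,v=[tuple(int(round(k)) for k in (proj(cam,T(p,q))-org+.5)*sc) for q in(a,b)]
        cv2.line(img,u,v,col,1,cv2.LINE_AA)
def panel(cam,src,org,wh,sc,items):
    im=cv2.imread(src)[org[1]:org[1]+wh[1],org[0]:org[0]+wh[0]]
    im=cv2.resize(im,None,fx=sc,fy=sc,interpolation=cv2.INTER_CUBIC)
    for p,L,c in items: draw(im,cam,p,L,np.array(org),sc,c)
    return im
E
python3 - <<'E'
from ov import *
ps=[.4988,.2089,-.1109]; 
rk=[("top",(-.05,.076,.062),(443.7,275.7),1)]
w=np.array([.4618,-.2778]);q=np.array([.6091,-.2314]);s=np.array([.5079,-.1628])
# roller y dir
d=w-q; print("roller yaw",np.degrees(np.arctan2(-d[0],d[1])))
a=np.arctan2(-(q-w)[0],(q-w)[1]); print(a)
pr=[.519,-.2114,a]
i1=panel("top","pics/top0.png",(175,205),(115,125),3.4,[(ps,standL(),(0,0,255))])
i2=panel("scene","pics/scene0.png",(365,210),(135,125),3.0,[(ps,standL(),(0,0,255))])
i3=panel("top","pics/top0.png",(350,190),(120,115),3.4,[(pr,rackL(),(0,0,255))])
i4=panel("scene","pics/scene0.png",(155,190),(125,110),3.0,[(pr,rackL(),(0,0,255))])
for n,(x,y) in (("a",(i1,i2)),("b",(i3,i4))):
    h=max(x.shape[0],y.shape[0]); x,y=[cv2.copyMakeBorder(k,0,h-k.shape[0],0,0,cv2.BORDER_CONSTANT) for k in(x,y)]
    cv2.imwrite(f"pics/ov_{n}.png",np.hstack([x,y]))
E
```

```text
roller yaw 107.48460425378815
-1.2656324141580875
```

View pics/ov_a.png

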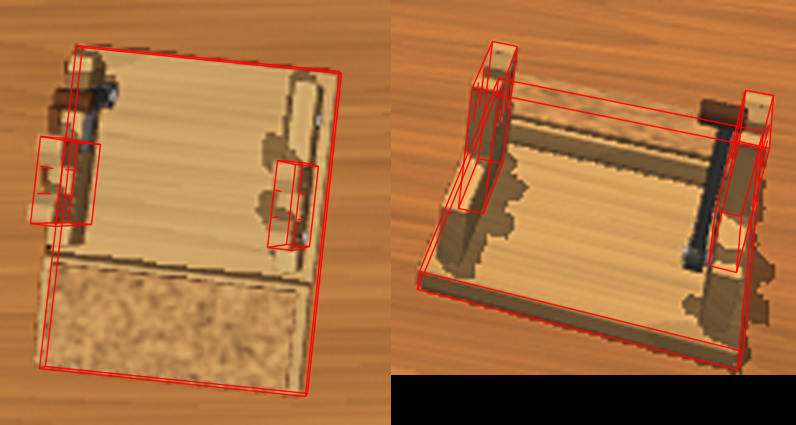

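View pics/ov_b.png

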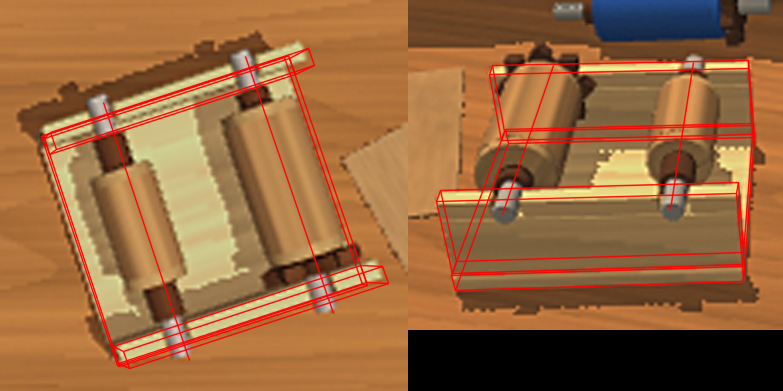

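```bash
python3 - <<'E'
from ov import *
# rack frame yaw: y along world ~+x end (plain)
o=[("top",(.05*s,.09*e,.062),xy,1) for s,e,xy in ((-1,1,(419.7,206.7)),(-1,-1,(446.2,280.2)),(1,1,(378.5,219)),(1,-1,(403.8,294.5)))]
a=-1.2656
# determine which x side the roller is on: rack x axis = (cos a, sin a) ; roller is at -y world => +x side
o=[(c,(-X[0],X[1],X[2]),xy,w) for c,X,xy,w in o]
o+=[("scene",(.05,.09,.062),(187.3,261.2),1),("scene",(-.05,.09,.062),(243.3,261.5),1),("scene",(-.05,-.09,.062),(250.3,210.5),1)]
o+=[("top",(.05,-.076,.062),(443.7,275.7),1),("top",(.05,.076,.062),(420.2,211.2),1),("scene",(.05,-.076,.062),(202.9,213.3),1),("scene",(.05,.076,.062),(185.8,254.3),1)]
def show(tag,o):
    p,r=fit(o,[.52,-.21,a]);print(tag,p,r.round(1).tolist(),T(p,(.05,0,.062)),T(p,(.05,-.076,0)),T(p,(.05,.076,0)));return p
show("top",[k for k in o if k[0]=="top"]);show("sc",[k for k in o if k[0]!="top"]);p=show("all",o)
i3=panel("top","pics/top0.png",(350,190),(120,115),3.4,[(p,rackL(),(0,0,255))])
i4=panel("scene","pics/scene0.png",(155,190),(125,110),3.0,[(p,rackL(),(0,0,255))])
h=391; i4=cv2.copyMakeBorder(i4,0,h-i4.shape[0],0,0,cv2.BORDER_CONSTANT)
cv2.imwrite("pics/ov_c.png",np.hstack([i3,i4]))
s=[.4988,.2089,-.1109]; K=lambda t:T(s,(.06+.09*np.sin(t),.056,.045+.09*np.cos(t)))
for t in(-.19,-.1,0,.9):print(t,K(t).round(4),proj("top",K(t)).round(1),proj("scene",K(t)).round(1))
print("seats",T(s,(0,.076,.075)),T(s,(0,-.076,.075)))
E
```

```text
top [ 0.52003891 -0.20750238 -1.25746547] [[-0.1, -1.3], [-0.3, 0.7], [-0.7, 0.4], [-0.0, 0.6], [0.1, -0.7], [1.4, -0.0]] [ 0.53545036 -0.25506799  0.062     ] [ 0.46315064 -0.2784934   0.        ] [ 0.60775009 -0.23164258  0.        ]
sc [ 0.51890623 -0.20943217 -1.27391155] [[-0.9, -0.4], [-0.9, -1.9], [0.5, -0.3], [-0.1, 1.0], [2.2, 2.0]] [ 0.53353336 -0.25724479  0.062     ] [ 0.46085818 -0.27947803  0.        ] [ 0.60620855 -0.23501155  0.        ]
all [ 0.52006966 -0.20826008 -1.2658591 ] [[0.6, -1.3], [-0.2, 1.0], [-0.1, 0.1], [-0.1, 0.5], [-0.2, 0.2], [-0.2, -1.6], [0.5, -0.0], [0.2, -0.4], [2.1, 0.1], [-0.2, 1.4], [2.8, 2.6]] [ 0.53508132 -0.25595337  0.062     ] [ 0.46258752 -0.2787711   0.        ] [ 0.60757513 -0.23313564  0.        ]
-0.19 [0.5477 0.2598 0.1334] [196.6 238.2] [475.7 246. ]
-0.1 [0.5557 0.2589 0.1346] [196.9 234.4] [475.5 248. ]
0 [0.5646 0.2579 0.135 ] [197.3 230.1] [475.2 250.8]
0.9 [0.6347 0.2501 0.1009] [205.  199.3] [467.3 294.3]
seats [0.50721113 0.28443312 0.075     ] [0.49038887 0.13336688 0.075     ]
```

View pics/ov_c.png

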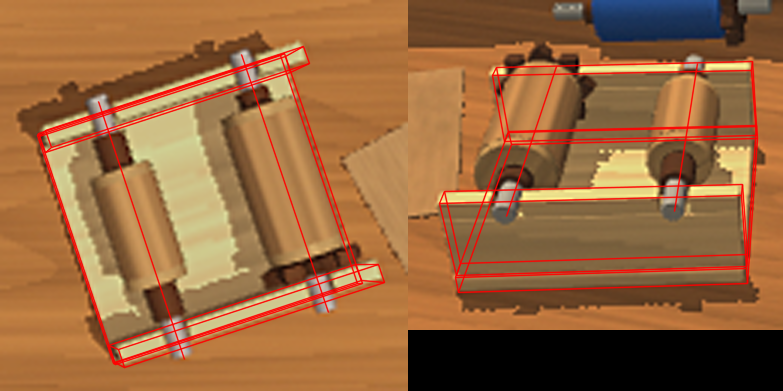

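```bash
cat > plan.py <<'E'
import sys,numpy as np,json
from workcell import status
def plan(wps,opening,start=None,step=.035,tstep=6.5):
    """wps: list of (x,y,z,yawdeg unwrapped); prints flat rows"""
    s=status.observe()
    if start is None: start=[*s["position"],np.degrees(s["tool_rot"][2])]
    p=np.array(start[:3],float);y=float(start[3]);rows=[]
    for w in wps:
        d=np.linalg.norm(np.array(w[:3])-p);dy=w[3]-y
        n=max(int(np.ceil(max(d/step,abs(dy)/tstep))),1)
        p0=p.copy();y0=y
        for i in range(1,n+1):
            t=p0+(np.array(w[:3])-p0)*i/n;ty=y0+dy*i/n
            D=t-p;c,sn=np.cos(np.radians(y)),np.sin(np.radians(y))
            r=[opening,round((D[0]*c+D[1]*sn)*100,1),round((D[0]*sn-D[1]*c)*100,1),round(-D[2]*100,1),round(-(ty-y),1)]
            p=p+np.array([c*r[1]+sn*r[2],sn*r[1]-c*r[2],-r[3]])/100;y-=r[4];rows.append(r)
    print(len(rows),"rows -> end",p.round(4),round(y,2))
    for i in range(0,len(rows),20): print(", ".join(f"{v:g}" for r in rows[i:i+20] for v in r))
E
python3 - <<'E'
from ov import *; from plan import plan
s=[.4988,.2089,-.1109]
a=T(s,(.012,.056,0)); print(a)
plan([(.44,-.36,.24,-45),(a[0],a[1],.23,-6.35)],-1)
E
```

```text
[0.51692396 0.26322791 0.        ]
29 rows -> end [0.517  0.2633 0.2303] -6.34
-1, -1.5, -3, -0.1, -2.8, -1, -1.4, -3.2, -0.1, -2.7, -1, -1.2, -3.1, -0, -2.8, -1, -1, -3.2, -0.1, -2.7, -1, -0.9, -3.3, -0.1, -2.8, -1, -0.7, -3.3, -0.1, -2.8, -1, -0.6, -3.4, -0.1, -2.7, -1, -0.4, -3.4, -0, -2.8, -1, -0.3, -3.3, -0.1, -2.7, -1, -0.1, -3.4, -0.1, -2.8, -1, 0.1, -3.4, -0.1, -2.7, -1, -2.1, -2.7, 0.1, -2.1, -1, -2.1, -2.9, 0, -2.2, -1, -1.9, -2.9, 0.1, -2.1, -1, -1.9, -3, 0, -2.2, -1, -1.7, -3, 0.1, -2.1, -1, -1.6, -3.1, 0, -2.2, -1, -1.4, -3.1, 0.1, -2.1, -1, -1.4, -3.3, 0.1, -2.2, -1, -1.2, -3.2, 0, -2.1
-1, -1.2, -3.3, 0.1, -2.2, -1, -1, -3.4, 0, -2.1, -1, -0.8, -3.4, 0.1, -2.2, -1, -0.8, -3.4, 0, -2.1, -1, -0.6, -3.4, 0.1, -2.2, -1, -0.4, -3.4, 0.1, -2.1, -1, -0.4, -3.5, 0, -2.2, -1, -0.2, -3.5, 0.1, -2.1, -1, -0.1, -3.5, 0, -2.2
```

Emit:
carry_out --deltas '[-1, -1.5, -3, -0.1, -2.8, -1, -1.4, -3.2, -0.1, -2.7, -1, -1.2, -3.1, 0, -2.8, -1, -1, -3.2, -0.1, -2.7, -1, -0.9, -3.3, -0.1, -2.8, -1, -0.7, -3.3, -0.1, -2.8, -1, -0.6, -3.4, -0.1, -2.7, -1, -0.4, -3.4, 0, -2.8, -1, -0.3, -3.3, -0.1, -2.7, -1, -0.1, -3.4, -0.1, -2.8, -1, 0.1, -3.4, -0.1, -2.7, -1, -2.1, -2.7, 0.1, -2.1, -1, -2.1, -2.9, 0, -2.2, -1, -1.9, -2.9, 0.1, -2.1, -1, -1.9, -3, 0, -2.2, -1, -1.7, -3, 0.1, -2.1, -1, -1.6, -3.1, 0, -2.2, -1, -1.4, -3.1, 0.1, -2.1, -1, -1.4, -3.3, 0.1, -2.2, -1, -1.2, -3.2, 0, -2.1]'

```text
clock: 3.47
position: [0.4786, -0.0471, 0.2354]
tool_rot: [-3.142, -0.0, -0.447]
force: [0.7, -0.7, -0.2]
grip_width: 0.0
```

Emit:
carry_out --deltas '[-1, -1.2, -3.3, 0.1, -2.2, -1, -1, -3.4, 0, -2.1, -1, -0.8, -3.4, 0.1, -2.2, -1, -0.8, -3.4, 0, -2.1, -1, -0.6, -3.4, 0.1, -2.2, -1, -0.4, -3.4, 0.1, -2.1, -1, -0.4, -3.5, 0, -2.2, -1, -0.2, -3.5, 0.1, -2.1, -1, -0.1, -3.5, 0, -2.2, -1, 0, 0, 0, 0, -1, 0, 0, 0, 0]'

```text
clock: 4.38
position: [0.5165, 0.2652, 0.23]
tool_rot: [-3.141, 0.001, -0.108]
force: [-0.6, -0.6, 0.3]
grip_width: 0.0
```

```bash
python3 - <<'E'
from ov import *
s=status.observe();print(s["clock"],s["position"],np.degrees(s["tool_rot"]),s["qpos"].round(2),s["grip_width"])
f=grab_frame("scene");g=grab_frame("top")
a=cv2.resize(f[120:340,340:560],(400,400),interpolation=cv2.INTER_CUBIC);b=cv2.resize(g[140:340,140:340],(400,400),interpolation=cv2.INTER_CUBIC)
cv2.imwrite("pics/p1.png",np.hstack([a,b])[:,:,::-1])
E
```

```text
4.3833 [0.51650495 0.26524235 0.22995213] [-1.79965989e+02  4.19578225e-02 -6.17339215e+00] [-0.17  0.5  -0.57  1.7   0.31  1.03 -0.96] 4.6916955767536135e-05
```

View pics/p1.png

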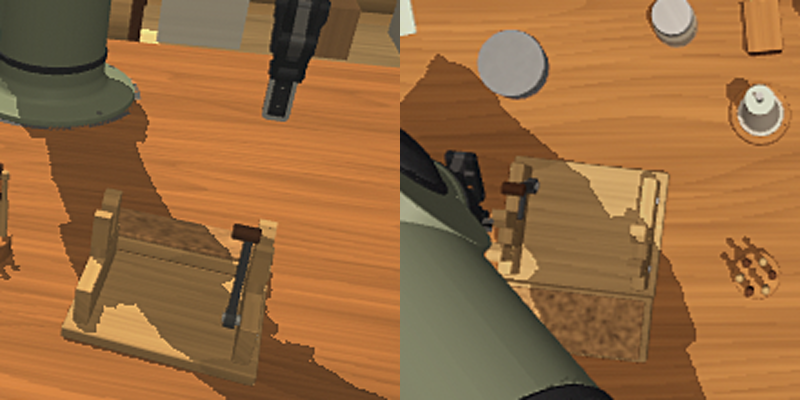

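Emit:
carry_out --deltas '[-1, 0, 0.1, 2.8, 0, -1, 0, 0.1, 2.8, 0, -1, 0, 0, 2.8, 0, -1, 0, 0, 2.8, 0, -1, 0, 0, 0, 0, -1, 1, 0, 0, 0, -1, 1, 0, 0, 0, -1, 1, 0, 0.1, 0, -1, 1, 0, 0.2, 0, -1, 1, 0, 0.3, 0, -1, 1, 0, 0.3, 0, -1, 1, 0, 0.3, 0, -1, 0.9, 0, 0.4, 0, -1, 0.6, 0, 0.3, 0, -1, 0, 0, 0, 0]'

```text
clock: 5.73
position: [0.6021, 0.2514, 0.0982]
tool_rot: [3.141, 0.001, -0.112]
force: [-1.1, -0.7, -0.6]
grip_width: 0.0
```

```bash
cat > shot.py <<'E'
import sys
from ov import *
def shot(name,so=(340,120,220),to=(140,140,200)):
    f=grab_frame("scene");g=grab_frame("top")
    k=lambda f,o:cv2.resize(f[o[1]:o[1]+o[2],o[0]:o[0]+o[2]],(400,400),interpolation=cv2.INTER_CUBIC)
    cv2.imwrite(f"pics/{name}.png",np.hstack([k(f,so),k(g,to)])[:,:,::-1])
    cv2.imwrite(f"pics/{name}_s.png",f[:,:,::-1]);cv2.imwrite(f"pics/{name}_t.png",g[:,:,::-1])
    s=status.observe();print(s["clock"],s["position"],np.degrees(s["tool_rot"]),s["force"].round(1),s["grip_width"])
E
python3 - <<'E'
from shot import *
shot("p2",so=(390,180,150))
print([(m["xy"],m["p"]) for m in mark_of("scene","pawl_knob")])
s=[.4988,.2089,-.1109]; K=lambda t:T(s,(.06+.09*np.sin(t),.056,.045+.09*np.cos(t)))
for t in(.4,.5,.6,.7,.8,.9):print(t,proj("top",K(t)).round(1),proj("scene",K(t)).round(1))
E
```

```text
5.8333 [0.60106978 0.25196652 0.09897988] [ 1.79996375e+02  3.27680272e-02 -6.34224339e+00] [ 0.9  0.  -0.4] -0.00014565224707684907
[]
0.4 [200.  214.1] [472.6 266.7]
0.5 [200.9 210.5] [471.7 271.8]
0.6 [201.9 207.2] [470.7 277.1]
0.7 [202.9 204.3] [469.6 282.7]
0.8 [203.9 201.6] [468.5 288.5]
0.9 [205.  199.3] [467.3 294.3]
```

View pics/p2.png

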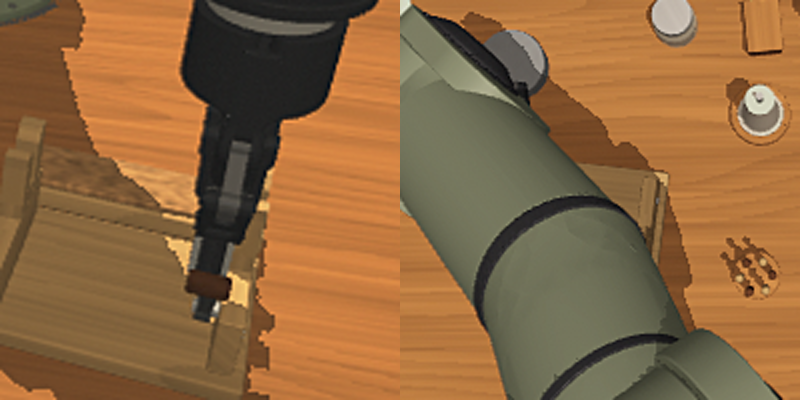

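```bash
python3 - <<'E'
from plan import plan
plan([(.582,.2535,.10,-6.3),(.572,.2546,.22,-6.3),(.535,0,.24,50),(.535,-.2555,.2,107.5)],1)
E
```

```text
23 rows -> end [ 0.5349 -0.255   0.2003] 107.47
1, -1.9, 0.1, -0.1, -0, 1, -0.3, -0, -3, -0, 1, -0.2, -0, -3, -0, 1, -0.3, -0, -3, -0, 1, -0.2, -0, -3, -0, 1, -0.1, 2.9, -0.2, -6.3, 1, -0.4, 2.8, -0.2, -6.2, 1, -0.7, 2.7, -0.3, -6.3, 1, -1, 2.7, -0.2, -6.2, 1, -1.3, 2.6, -0.2, -6.3, 1, -1.6, 2.3, -0.2, -6.3, 1, -1.8, 2.2, -0.2, -6.2, 1, -2.1, 2, -0.3, -6.3, 1, -2.2, 1.8, -0.2, -6.2, 1, -2.2, 1.8, 0.4, -6.4, 1, -2.3, 1.6, 0.5, -6.4, 1, -2.6, 1.3, 0.4, -6.4, 1, -2.6, 1, 0.5, -6.4, 1, -2.8, 0.7, 0.4, -6.4, 1, -2.8, 0.4, 0.5, -6.4
1, -2.8, 0.1, 0.4, -6.3, 1, -2.9, -0.3, 0.5, -6.4, 1, -2.7, -0.5, 0.4, -6.4
```

Emit:
carry_out --deltas '[-1, -1.9, 0.1, -0.1, 0, -1, -0.3, 0, -3, 0, -1, -0.2, 0, -3, 0, -1, -0.3, 0, -3, 0, 1, -0.2, 0, -3, 0, 1, -0.1, 2.9, -0.2, -6.3, 1, -0.4, 2.8, -0.2, -6.2, 1, -0.7, 2.7, -0.3, -6.3, 1, -1, 2.7, -0.2, -6.2, 1, -1.3, 2.6, -0.2, -6.3, 1, -1.6, 2.3, -0.2, -6.3, 1, -1.8, 2.2, -0.2, -6.2, 1, -2.1, 2, -0.3, -6.3, 1, -2.2, 1.8, -0.2, -6.2, 1, -2.2, 1.8, 0.4, -6.4, 1, -2.3, 1.6, 0.5, -6.4, 1, -2.6, 1.3, 0.4, -6.4, 1, -2.6, 1, 0.5, -6.4, 1, -2.8, 0.7, 0.4, -6.4, 1, -2.8, 0.4, 0.5, -6.4]'

```text
clock: 7.55
position: [0.5348, -0.1719, 0.2136]
tool_rot: [3.141, 0.001, 1.548]
force: [0.4, 0.3, 0.3]
grip_width: 0.0852
```

Emit:
carry_out --deltas '[1, -2.8, 0.1, 0.4, -6.3, 1, -2.9, -0.3, 0.5, -6.4, 1, -2.7, -0.5, 0.4, -6.4, 1, 0, 0, 0, 0, 1, 0, 0, 0, 0, 1, 0, 0, 0, 0]'

```text
clock: 8.05
position: [0.535, -0.2543, 0.2006]
tool_rot: [3.141, -0.0, 1.875]
force: [0.3, 0.8, -0.1]
grip_width: 0.0853
```

```bash
python3 - <<'E'
from shot import *
shot("p3",so=(120,100,200),to=(350,170,150)); print(status.observe()["qpos"].round(2))
print([(m["xy"],m["p"]) for m in mark_of("scene","pawl_knob")])
E
```

```text
8.15 [ 0.5352584  -0.25393459  0.20082533] [1.79981862e+02 2.80527336e-02 1.07496622e+02] [ 0.6  0.6 -0.4] 0.08527550844957327
[ 0.97  0.67 -0.96  1.69  0.61  1.11  1.71]
[([466.8, 286.1], 0.77)]
```

View pics/p3.png

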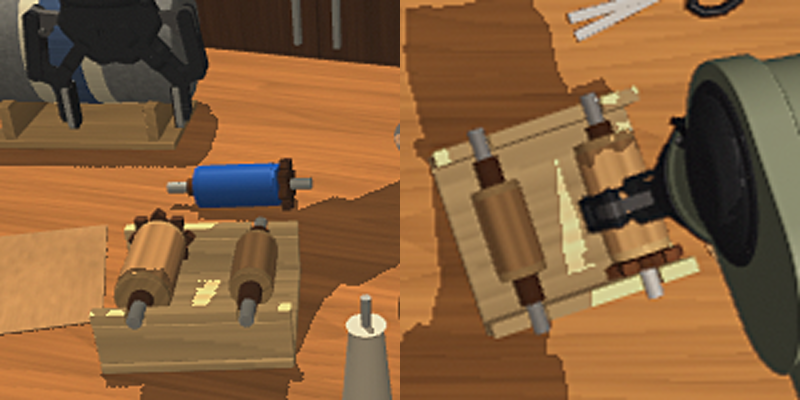

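View pics/p3_s.png

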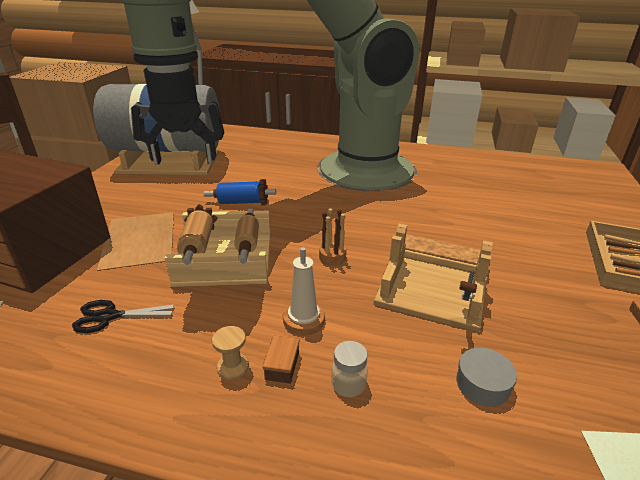

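Emit:
carry_out --deltas '[1, -0.2, 0, 2.5, 0, 1, 0, 0, 2.5, 0, 1, 0, 0, 2.5, 0, 1, 0, 0, 2.5, 0, 1, 0, 0, 2, 0, 1, 0, 0, 2, 0, 1, 0, 0, 1.5, 0, 1, 0, 0, 0, 0, 1, 0, 0, 0, 0]'

```text
clock: 8.95
position: [0.5358, -0.2565, 0.0455]
tool_rot: [-3.141, -0.0, 1.876]
force: [-0.2, -0.4, 0.6]
grip_width: 0.0855
```

```bash
python3 - <<'E'
from shot import *
shot("p4",so=(150,170,130),to=(350,170,150))
E
```

```text
9.05 [ 0.53630632 -0.2570713   0.04652877] [1.79935947e+02 5.15025856e-02 1.07463846e+02] [-0.7  0.1  0.6] 0.08539997049748799
```

View pics/p4.png

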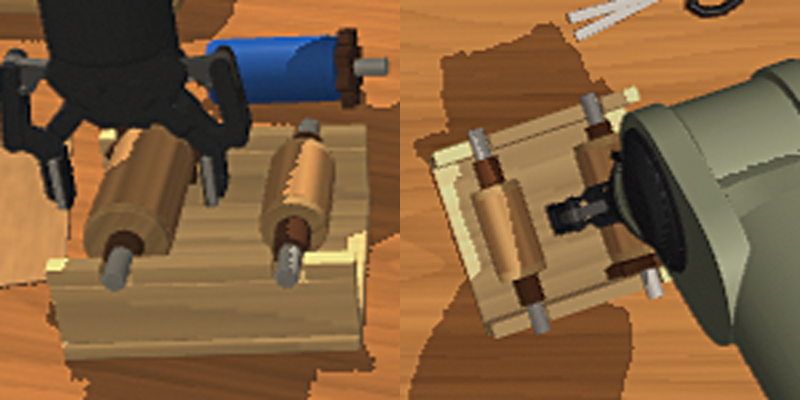

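Fingers straddle the drum and stay clear of the spare. I'll close on it.

Emit:
carry_out --deltas '[-1, 0, 0, 0, 0, -1, 0, 0, 0, 0, -1, 0, 0, 0, 0, -1, 0, 0, 0, 0, -1, 0, 0, 0, 0, -1, 0, 0, 0, 0, -1, 0, 0, 0, 0, -1, 0, 0, 0, 0, -1, 0, 0, 0, 0, -1, 0, 0, 0, 0]' --newtons 70

```text
clock: 9.88
position: [0.5359, -0.2576, 0.0463]
tool_rot: [3.141, 0.001, 1.875]
force: [-2.4, -0.5, 12.0]
grip_width: 0.0498
```

Emit:
carry_out --deltas '[-1, 0, 0, -0.5, 0, -1, 0, 0, -1, 0, -1, 0, 0, -1.5, 0, -1, 0, 0, -2, 0, -1, 0, 0, -2.5, 0, -1, 0, 0, -2.5, 0, -1, 0, 0, -2.5, 0, -1, 0, 0, -2.5, 0, -1, 0, 0, 0, 0, -1, 0, 0, 0, 0]'

```text
clock: 10.72
position: [0.536, -0.2573, 0.1973]
tool_rot: [3.14, 0.002, 1.875]
force: [0.2, -0.2, -3.7]
grip_width: 0.0497
```

```bash
python3 - <<'E'
from shot import *
shot("p5",so=(130,100,160),to=(350,170,150))
for t in ("roller","roller_wheel_end","roller_plain_end","spare"):
    for cam in ("scene","top"):
        print(t,cam,[(np.round(m["xy"],1).tolist(),round(m["p"],2)) for m in mark_of(cam,t)[:3]])
E
```

```text
10.8167 [ 0.53512904 -0.25718984  0.19518724] [-1.79964756e+02 -5.40207486e-03  1.07452942e+02] [ 0.2 -0.3 -2.7] 0.0503665022546905
roller scene [([239.9, 191.5], 0.84)]
roller top [([438.8, 348.1], 0.9), ([449.0, 240.4], 0.6)]
roller_wheel_end scene [([193.1, 146.3], 0.87), ([269.8, 191.1], 0.67)]
roller_wheel_end top [([464.6, 273.3], 0.86), ([404.7, 357.3], 0.64)]
roller_plain_end scene [([171.8, 183.6], 0.91), ([206.5, 192.4], 0.73)]
roller_plain_end top [([471.1, 339.5], 0.85), ([438.5, 199.0], 0.6)]
spare scene [([246.2, 230.9], 0.64)]
spare top [([390.0, 257.4], 0.96), ([318.9, 278.4], 0.65)]
```

View pics/p5.png

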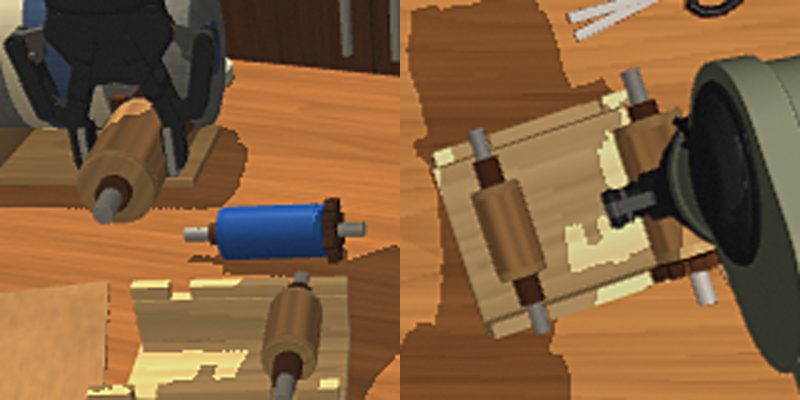

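```bash
python3 - <<'E'
from fit import *
w,e=tri((193.1,146.3),(464.6,273.3));p,e2=tri((171.8,183.6),(438.5,199))
print(w,e,p,e2,(w+p)/2,np.linalg.norm(w-p),np.degrees(np.arctan2(*(w-p)[1::-1])))
for cam in("scene","top"):
  for s in(-.09,-.076,.076,.09):
    a=np.radians(197.45);print(cam,s,proj(cam,(.5356+s*np.cos(a),-.2572+s*np.sin(a),.214)).round(1))
from plan import plan
s=[.4988,.2089,-.1109]
plan([(.50,-.1,.25,70),(.47,.1,.25,20),(s[0],s[1],.20,-6.35)],-1,step=.028,tstep=6)
E
```

```text
[ 0.46779519 -0.27716879  0.21761403] 0.007540051296215668 [ 0.61461365 -0.23417138  0.2135283 ] 0.000999811151747434 [ 0.54120442 -0.25567009  0.21557117] 0.15303963780084937 -163.67674515247495
scene -0.09 [171.4 185.4]
scene -0.076 [173.4 181.6]
scene 0.076 [191.2 146.7]
scene 0.09 [192.6 144. ]
top -0.09 [436.2 195.6]
top -0.076 [438.5 202.4]
top 0.076 [463.8 276.5]
top 0.09 [466.1 283.4]
21 rows -> end [0.4989 0.209  0.2   ] -6.34
-1, 2.3, 0.2, -0.8, 5.4, -1, 2.3, -0, -0.8, 5.3, -1, 2.3, -0.3, -0.8, 5.4, -1, 2.2, -0.4, -0.7, 5.3, -1, 2.2, -0.7, -0.8, 5.4, -1, 2.2, -0.9, -0.8, 5.3, -1, 2, -1, -0.8, 5.4, -1, 2, -1.1, 0, 5.6, -1, 1.8, -1.2, 0, 5.5, -1, 1.8, -1.5, 0, 5.6, -1, 1.5, -1.6, 0, 5.5, -1, 1.5, -1.7, 0, 5.6, -1, 1.2, -1.9, 0, 5.5, -1, 1.1, -2, 0, 5.6, -1, 0.8, -2.1, 0, 5.5, -1, 0.7, -2.1, 0, 5.6, -1, 1.3, -1.9, 1, 5.3, -1, 1.1, -1.9, 1, 5.2, -1, 0.9, -2.1, 1, 5.3, -1, 0.8, -2.1, 1, 5.2
-1, 0.5, -2.2, 1, 5.3
```

Emit:
carry_out --deltas '[-1, 2.3, 0.2, -0.8, 5.4, -1, 2.3, 0, -0.8, 5.3, -1, 2.3, -0.3, -0.8, 5.4, -1, 2.2, -0.4, -0.7, 5.3, -1, 2.2, -0.7, -0.8, 5.4, -1, 2.2, -0.9, -0.8, 5.3, -1, 2, -1, -0.8, 5.4, -1, 2, -1.1, 0, 5.6, -1, 1.8, -1.2, 0, 5.5, -1, 1.8, -1.5, 0, 5.6, -1, 1.5, -1.6, 0, 5.5, -1, 1.5, -1.7, 0, 5.6, -1, 1.2, -1.9, 0, 5.5, -1, 1.1, -2, 0, 5.6, -1, 0.8, -2.1, 0, 5.5, -1, 0.7, -2.1, 0, 5.6, -1, 1.3, -1.9, 1, 5.3, -1, 1.1, -1.9, 1, 5.2, -1, 0.9, -2.1, 1, 5.3, -1, 0.8, -2.1, 1, 5.2]'

```text
clock: 12.88
position: [0.4935, 0.1883, 0.2098]
tool_rot: [3.141, -0.0, -0.023]
force: [1.0, 0.0, -2.3]
grip_width: 0.0499
```

Emit:
carry_out --deltas '[-1, 0.5, -2.2, 1, 5.3, -1, 0, 0, 1.5, 0, -1, 0, 0, 1.5, 0, -1, 0, 0, 0, 0, -1, 0, 0, 0, 0, -1, 0, 0, 0, 0]'

```text
clock: 13.38
position: [0.4993, 0.209, 0.1711]
tool_rot: [-3.141, -0.001, -0.111]
force: [0.4, 0.3, -1.7]
grip_width: 0.0498
```

```bash
python3 - <<'E'
from shot import *
shot("p6",so=(360,140,180),to=(160,180,150))
P={}
for t in ("roller","roller_wheel_end","roller_plain_end"):
    for cam in ("scene","top"):
        print(t,cam,[(np.round(m["xy"],1).tolist(),round(m["p"],2)) for m in mark_of(cam,t)[:3]])
E
```

```text
13.4833 [0.49944733 0.20889339 0.17128324] [-1.79963926e+02 -6.81685775e-02 -6.37450858e+00] [ 0.6  0.7 -2.8] 0.05016413728067605
roller scene [([447.8, 200.7], 0.86), ([240.6, 191.0], 0.76)]
roller top [([213.0, 260.0], 0.67), ([439.8, 350.6], 0.66), ([448.9, 164.1], 0.55)]
roller_wheel_end scene [([495.4, 203.9], 0.93), ([269.8, 190.4], 0.83)]
roller_wheel_end top [([403.3, 358.7], 0.87)]
roller_plain_end scene [([401.2, 189.9], 0.92), ([206.5, 191.9], 0.91), ([226.7, 261.7], 0.57)]
roller_plain_end top [([473.0, 341.9], 0.68), ([279.2, 151.1], 0.65)]
```

View pics/p6.png

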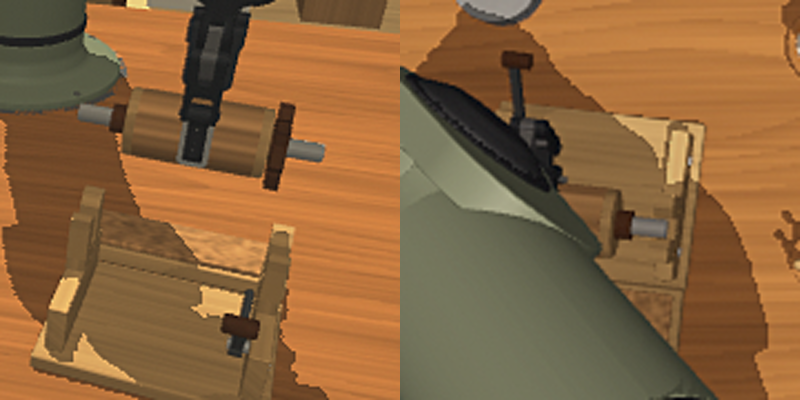

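```bash
python3 - <<'E'
from fit import *
tcp=np.array([.4994,.2089,.187])
a=np.radians(90-6.37);u=np.array([np.cos(a),np.sin(a),0])
for cam,s,n in (("scene",-.09,"plain tip 396,190.4"),("scene",-.076,"401.2,189.9"),("scene",0,"447.8,200.7"),("scene",.059,"wheel 486,205.7"),("scene",.076,"495.4,203.9"),("scene",.09,"506.3,208.4"),("top",-.09,"260.5,265.9")):
    print(n,[proj(cam,tcp+u*(s+o)).round(1).tolist() for o in(-.004,0,.004)])
E
```

```text
plain tip 396,190.4 [[393.9, 189.8], [396.2, 190.2], [398.5, 190.6]]
401.2,189.9 [[401.9, 191.2], [404.2, 191.6], [406.5, 192.0]]
447.8,200.7 [[446.8, 198.9], [449.2, 199.3], [451.7, 199.7]]
wheel 486,205.7 [[483.5, 205.2], [486.1, 205.6], [488.7, 206.0]]
495.4,203.9 [[494.4, 207.0], [497.0, 207.5], [499.6, 207.9]]
506.3,208.4 [[503.5, 208.6], [506.2, 209.0], [508.8, 209.5]]
260.5,265.9 [[261.7, 265.2], [259.7, 265.0], [257.7, 264.8]]
```

```bash
python3 - <<'E'
from ov import *
a=np.radians(90-6.37);c0=np.array([.4994,.2089,.187])
pz=[.4994,.2089,-np.radians(6.37)]
def cyl(y,r,z=.187):
    P=[(r*np.cos(t),y,z+r*np.sin(t)) for t in np.linspace(0,2*np.pi,17)];return list(zip(P,P[1:]))
L=cyl(-.09,.007)+cyl(.09,.007)+cyl(-.052,.026)+cyl(.054,.034)+cyl(.064,.034)+cyl(-.064,.007)+[((0,-.09,.187),(0,.09,.187))]
i=panel("scene","pics/p6_s.png",(385,165),(135,80),5.8,[(pz,L,(0,0,255))])
cv2.imwrite("pics/ov_d.png",i)
E
```

```text
(no output)
```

View pics/ov_d.png

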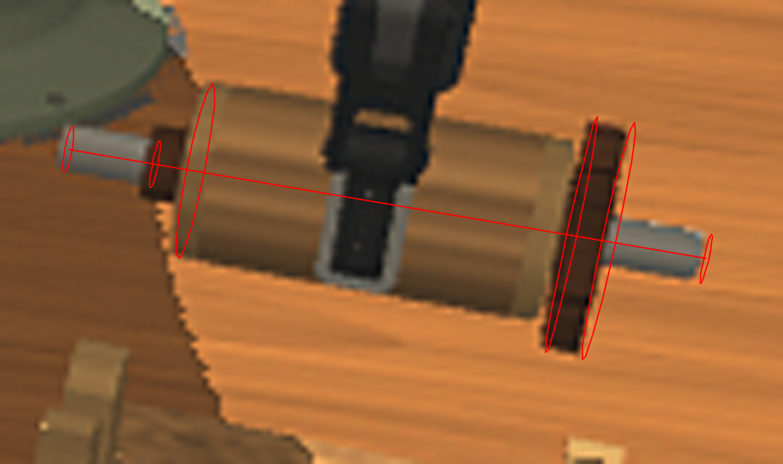

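Emit:
carry_out --deltas '[-1, 0, -0.1, 1.5, 0, -1, 0, -0.05, 1.5, 0, -1, 0, 0, 1.5, 0, -1, 0, 0, 1.2, 0, -1, 0, 0, 0.8, 0, -1, 0, 0, 0, 0, -1, 0, 0, 0, 0]'

```text
clock: 14.37
position: [0.4991, 0.2105, 0.1054]
tool_rot: [3.142, 0.0, -0.111]
force: [0.6, -1.2, -1.8]
grip_width: 0.0506
```

```bash
cat > ovr.py <<'E'
from shot import *
PS=[.4988,.2089,-.1109]
def cyl(y,r,z):
    P=[(r*np.cos(t),y,z+r*np.sin(t)) for t in np.linspace(0,2*np.pi,17)];return list(zip(P,P[1:]))
def rol(z,o=0): return cyl(-.09+o,.007,z)+cyl(.09+o,.007,z)+cyl(-.052+o,.026,z)+cyl(.054+o,.034,z)+cyl(.064+o,.034,z)+[((0,-.09+o,z),(0,.09+o,z))]
E
python3 - <<'E'
from ovr import *
shot("p7")
s=status.observe();p=s["position"]
pz=[p[0],p[1],s["tool_rot"][2]]
i=panel("scene","pics/p7_s.png",(370,200),(140,130),5.4,[(pz,rol(p[2]+.0157,-.0015),(0,0,255)),(PS,standL(),(0,255,0))])
cv2.imwrite("pics/ov_e.png",i[:600])
i=panel("top","pics/p7_t.png",(175,205),(110,110),5,[(pz,rol(p[2]+.0157,-.0015),(0,0,255)),(PS,standL(),(0,255,0))])
cv2.imwrite("pics/ov_f.png",i)
E
```

```text
14.4667 [0.49950621 0.21068003 0.10599985] [-1.79969602e+02 -4.59218790e-02 -6.34756272e+00] [-0.4  0.1 -2.2] 0.05001194543262104
```

View pics/ov_e.png

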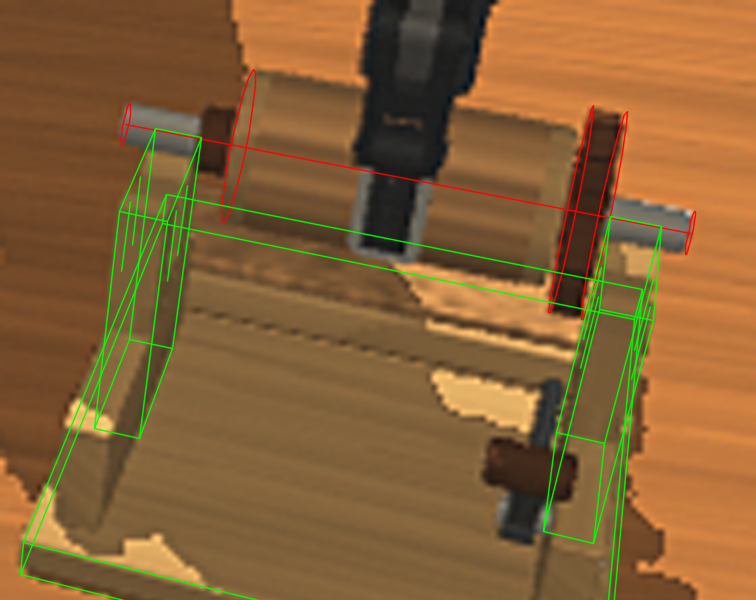

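View pics/ov_f.png

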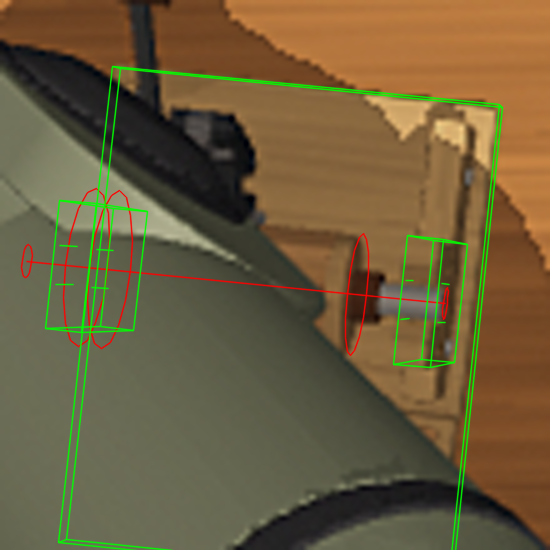

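View pics/p7.png

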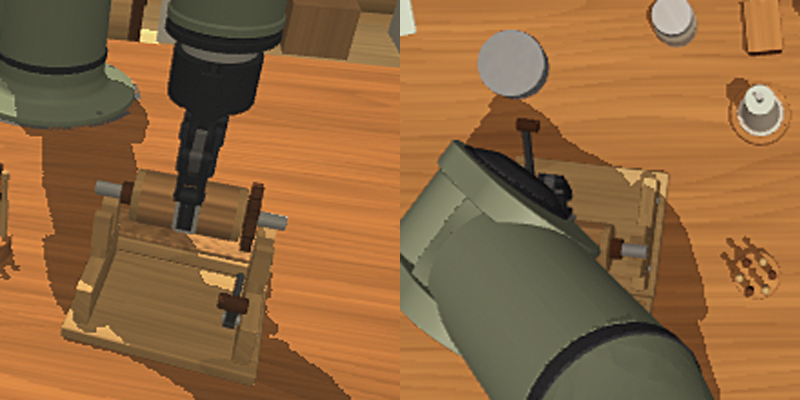

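Emit:
carry_out --deltas '[-1, 0, 0, 0.5, 0, -1, 0, 0, 0.5, 0, -1, 0, 0, 0.5, 0, -1, 0, 0, 0.3, 0, -1, 0, 0, 0.3, 0, -1, 0, 0, 0, 0]'

```text
clock: 14.97
position: [0.499, 0.2104, 0.0837]
tool_rot: [3.141, 0.001, -0.111]
force: [0.1, -0.2, -2.7]
grip_width: 0.05
```

Emit:
carry_out --deltas '[-1, 0, 0, 0.4, 0, -1, 0, 0, 0.4, 0, -1, 0, 0, 0.4, 0, -1, 0, 0, 0.4, 0, -1, 0, 0, 0.2, 0, -1, 0, 0, 0.2, 0, -1, 0, 0, 0, 0]'

```text
clock: 15.55
position: [0.4992, 0.2104, 0.064]
tool_rot: [-3.142, 0.0, -0.111]
force: [2.4, 0.4, -0.7]
grip_width: 0.0501
```

Emit:
carry_out --deltas '[-1, 0, 0, 0.1, 0, -1, 0, 0, 0.1, 0, -1, 0, 0, 0.1, 0, -1, 0, 0, 0.1, 0, -1, 0, 0, 0, 0, -1, 0, 0, 0, 0]'

```text
clock: 16.05
position: [0.4992, 0.2104, 0.0603]
tool_rot: [-3.142, -0.0, -0.111]
force: [2.5, -0.3, -2.2]
grip_width: 0.0503
```

```bash
python3 - <<'E'
from ovr import *
shot("p8")
s=status.observe();p=s["position"]
i=panel("scene","pics/p8_s.png",(370,200),(140,130),5.4,[(PS,rol(.075,0),(0,0,255))])
cv2.imwrite("pics/ov_g.png",i[:600])
E
```

```text
16.15 [0.49923694 0.21043321 0.0603627 ] [-1.79993660e+02 -6.33727296e-03 -6.35139725e+00] [ 2.6  0.  -2.2] 0.050095527596384665
```

View pics/ov_g.png

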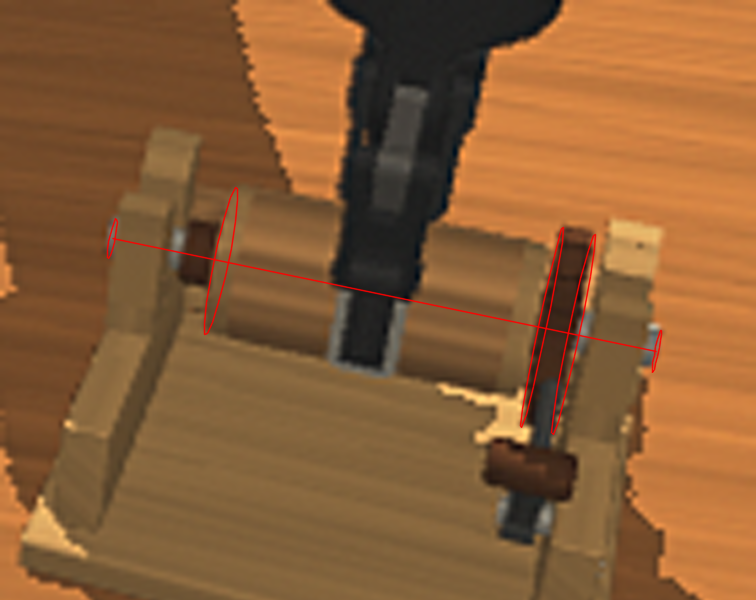

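Emit:
carry_out --deltas '[-1, 0, 0, 0.1, 0, -1, 0, 0, 0.05, 0, -1, 0, 0, 0, 0]'

```text
clock: 16.4
position: [0.4993, 0.2105, 0.0594]
tool_rot: [3.142, -0.001, -0.111]
force: [-1.4, -1.6, 11.5]
grip_width: 0.0501
```

Emit:
carry_out --deltas '[-1, 0, 0, 0.05, 0, -0.1, 0, 0, 0, 0, 0, 0, 0, 0, 0, 0.2, 0, 0, 0, 0, 0.5, 0, 0, 0, 0, 0.9, 0, 0, 0, 0, 0.9, 0, 0, 0, 0, 0.9, 0, 0, 0, 0, 0.9, 0, 0, 0, 0]'

```text
clock: 17.15
position: [0.499, 0.2104, 0.0582]
tool_rot: [3.142, 0.0, -0.111]
force: [0.2, 0.2, -0.2]
grip_width: 0.0815
```

Emit:
carry_out --deltas '[0.9, 0, 0, -0.5, 0, 0.9, 0, 0, -1, 0, 0.9, 0, 0, -2, 0, 0.9, 0, 0, -2.5, 0, 0.9, 0, 0, -2.5, 0, 0.9, 0, 0, -2.5, 0, 0.9, 0, 0, -2.5, 0, 0.9, 0, 0, -2.5, 0, 0.9, 0, 0, 0, 0]'

```text
clock: 17.9
position: [0.5005, 0.2115, 0.2235]
tool_rot: [-3.139, -0.005, -0.111]
force: [1.1, 0.2, 0.3]
grip_width: 0.0813
```

```bash
python3 - <<'E'
from ovr import *
shot("p9")
i=panel("scene","pics/p9_s.png",(370,200),(140,130),5.4,[(PS,rol(.075,0),(0,0,255))])
cv2.imwrite("pics/ov_h.png",i[:600])
E
```

```text
18.0 [0.49941991 0.21045867 0.21965943] [-1.79957761e+02 -1.11174733e-01 -6.35802626e+00] [-0.1 -0.9 -0.9] 0.08100195296154052
```

View pics/ov_h.png

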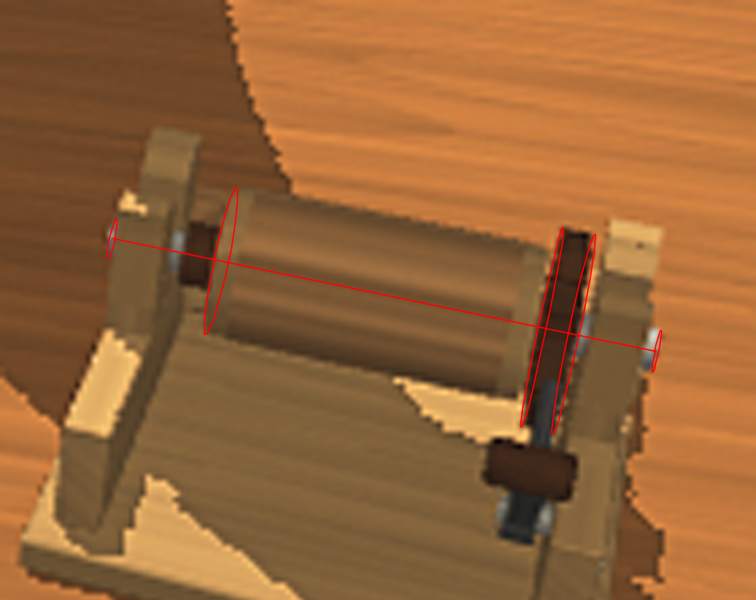

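View pics/p9.png

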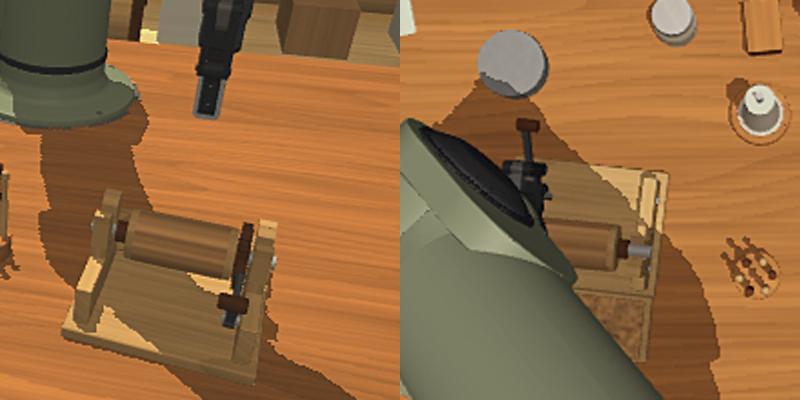

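```bash
python3 - <<'E'
from ovr import *; from plan import plan
print("tin",atz("top",(197,172),.036))
a=T(PS,(.165,.056,0));print(a)
plan([(a[0],a[1],.22,-6.35),(a[0],a[1],.102,-6.35)],-1,step=.03)
E
```

```text
tin [0.70802419 0.28449927 0.036     ]
[0.66898407 0.24629497 0.        ]
10 rows -> end [0.6694 0.2459 0.1017] -6.36
-1, 2.7, -0.9, -0, -0, -1, 2.8, -0.9, -0, -0, -1, 2.7, -0.9, -0, -0, -1, 2.8, -0.9, -0, -0, -1, 2.7, -0.9, -0, -0, -1, 2.8, -0.9, -0, -0, -1, -0, -0, 2.9, -0, -1, -0, -0, 3, -0, -1, -0, -0, 2.9, -0, -1, -0, -0, 3, -0
```

Emit:
carry_out --deltas '[-1, 2.7, -0.9, 0, 0, -1, 2.8, -0.9, 0, 0, -1, 2.7, -0.9, 0, 0, -1, 2.8, -0.9, 0, 0, -1, 2.7, -0.9, 0, 0, -1, 2.8, -0.9, 0, 0, -1, 0, 0, 2.9, 0, -1, 0, 0, 3, 0, -1, 0, 0, 2.9, 0, -1, 0, 0, 3, 0, -1, 0, 0, 0, 0]'

```text
clock: 18.92
position: [0.6659, 0.2444, 0.0935]
tool_rot: [3.137, 0.008, -0.11]
force: [0.7, -0.4, -0.1]
grip_width: 0.0002
```

Emit:
carry_out --deltas '[-1, -1, 0, 0, 0, -1, -1, 0, 0, 0, -1, -1, 0, -0.2, 0, -1, -1, 0, -0.3, 0, -1, -0.8, 0, -0.4, 0, -1, -0.8, 0, -0.4, 0, -1, -0.6, 0, -0.3, 0, -1, 0, 0, 0, 0]'

```text
clock: 19.58
position: [0.6077, 0.2534, 0.1192]
tool_rot: [-3.14, -0.003, -0.11]
force: [0.6, 0.7, 0.9]
grip_width: -0.0004
```

```bash
python3 - <<'E'
from ovr import *
shot("p10",so=(390,180,150))
print([(m["xy"],m["p"]) for m in mark_of("scene","pawl_knob")])
E
```

```text
19.6833 [0.60770939 0.25280627 0.11740347] [-1.79988730e+02 -4.25888737e-02 -6.33520567e+00] [ 1.1 -0.9 -0.4] 0.0004496092319368326
[]
```

View pics/p10.png

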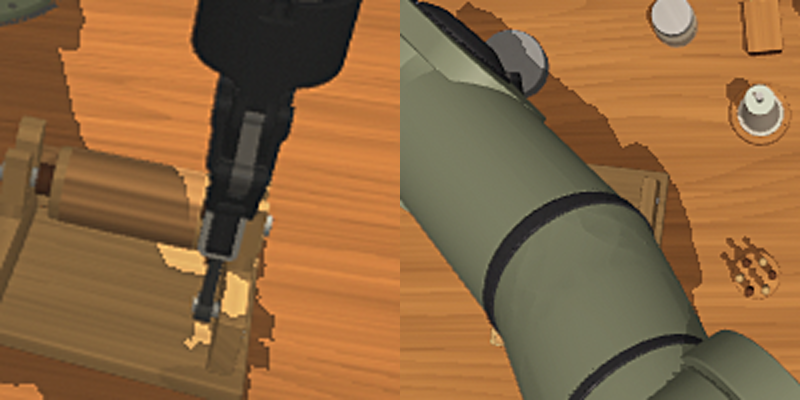

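Emit:
carry_out --deltas '[-1, -0.4, 0, 0, 0, -1, -0.4, 0, 0, 0, -1, 0, 0, 0, 0]'

```text
clock: 19.98
position: [0.5986, 0.2538, 0.116]
tool_rot: [3.141, 0.001, -0.11]
force: [-0.9, -0.1, 0.3]
grip_width: 0.0001
```

Emit:
carry_out --deltas '[-1, -0.3, 0, 0, 0, -1, -0.3, 0, 0, 0, -1, 0, 0, 0, 0]'

```text
clock: 20.23
position: [0.5929, 0.2544, 0.1163]
tool_rot: [3.141, 0.0, -0.11]
force: [-0.3, 0.4, 0.4]
grip_width: -0.0003
```

Emit:
carry_out --deltas '[-1, -0.3, 0, 0, 0, -1, -0.2, 0, 0, 0, -1, 0, 0, 0, 0]'

```text
clock: 20.48
position: [0.5882, 0.2549, 0.1163]
tool_rot: [3.142, 0.0, -0.11]
force: [0.2, -0.4, 0.5]
grip_width: 0.0
```

Emit:
carry_out --deltas '[-1, -0.2, 0, 0, 0, -1, 0, 0, 0, 0, -1, 0, 0, 0, 0]'

```text
clock: 20.73
position: [0.5865, 0.255, 0.1163]
tool_rot: [3.142, 0.0, -0.111]
force: [-0.2, -0.2, -0.5]
grip_width: 0.0002
```

Emit:
carry_out --deltas '[-1, -0.2, 0, 0, 0, -1, 0, 0, 0, 0, -1, 0, 0, 0, 0]'

```text
clock: 20.98
position: [0.5845, 0.2553, 0.1163]
tool_rot: [3.142, 0.0, -0.111]
force: [1.1, 0.4, 1.0]
grip_width: 0.0001
```

```bash
python3 - <<'E'
from ovr import *
shot("p11",so=(400,190,110))
E
```

```text
21.0833 [0.58453255 0.25527941 0.11627292] [ 1.79997288e+02  1.22444359e-02 -6.34298914e+00] [1.  0.4 0.5] -0.00012498030001640867
```

View pics/p11.png

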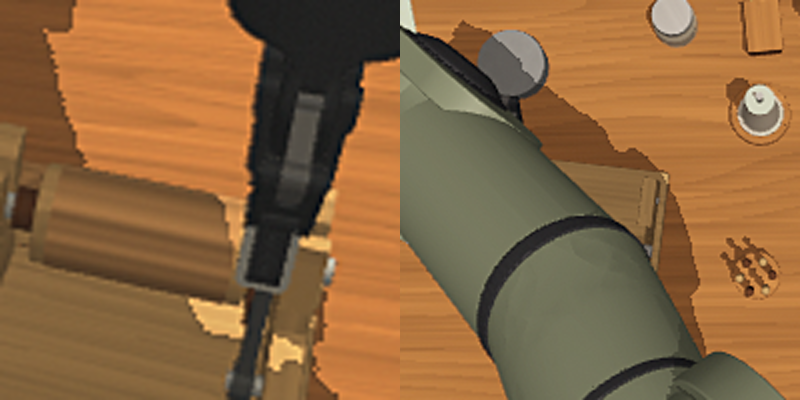

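Emit:
carry_out --deltas '[-1, -0.2, 0, 0, 0, -1, 0, 0, 0, 0]'

```text
clock: 21.25
position: [0.5824, 0.2555, 0.1163]
tool_rot: [-3.142, 0.0, -0.111]
force: [1.2, 0.2, 0.1]
grip_width: -0.0003
```

Emit:
carry_out --deltas '[-1, -0.2, 0, 0, 0, -1, 0, 0, 0, 0]'

```text
clock: 21.42
position: [0.5805, 0.2558, 0.1164]
tool_rot: [-3.142, -0.0, -0.111]
force: [1.0, 1.4, 1.0]
grip_width: -0.0001
```

Emit:
carry_out --deltas '[-1, 1, 0, 0, 0, -1, 1.5, 0, 0, 0, -1, 1.5, 0, -1, 0, -1, 1, 0, -3, 0, -1, 0, 0, -3, 0, -1, 0, 0, -3, 0, -1, 0, 0, -2, 0, -1, 0, 0, 0, 0, -1, 0, 0, 0, 0]'

```text
clock: 22.17
position: [0.6311, 0.2501, 0.2372]
tool_rot: [-3.141, -0.001, -0.111]
force: [0.0, -1.0, -1.1]
grip_width: 0.0005
```

```bash
python3 - <<'E'
from ovr import *
shot("p12",so=(390,180,150))
print([(m["xy"],m["p"]) for m in mark_of("scene","pawl_knob")])
K=lambda t:T(PS,(.06+.09*np.sin(t),.056,.045+.09*np.cos(t)))
for t in(-.15,-.1,-.05,0,.05,.1,.15,.2,.3):print(t,proj("top",K(t)).round(1),proj("scene",K(t)).round(1))
bar=lambda t:[((.06,.056,.045),(.06+.09*np.sin(t),.056,.045+.09*np.cos(t))),((.06+.09*np.sin(t),.044,.045+.09*np.cos(t)),(.06+.09*np.sin(t),.068,.045+.09*np.cos(t)))]
i=panel("scene","pics/p12_s.png",(420,210),(90,85),8,[(PS,bar(0),(0,0,255)),(PS,bar(.2),(255,0,0))])
cv2.imwrite("pics/ov_i.png",i[:600])
E
```

```text
22.2667 [0.63029927 0.24979289 0.23537806] [ 1.79962346e+02  6.34654441e-02 -6.35314602e+00] [ 0.4  0.1 -1.1] 0.00032839362152828295
[([473.1, 248.7], 0.73)]
-0.15 [196.7 236.5] [475.7 246.8]
-0.1 [196.9 234.4] [475.5 248. ]
-0.05 [197.1 232.2] [475.4 249.3]
0 [197.3 230.1] [475.2 250.8]
0.05 [197.6 228. ] [475.  252.3]
0.1 [197.9 225.9] [474.7 254. ]
0.15 [198.2 223.9] [474.4 255.9]
0.2 [198.5 221.8] [474.1 257.8]
0.3 [199.2 217.9] [473.4 262.1]
```

View pics/ov_i.png

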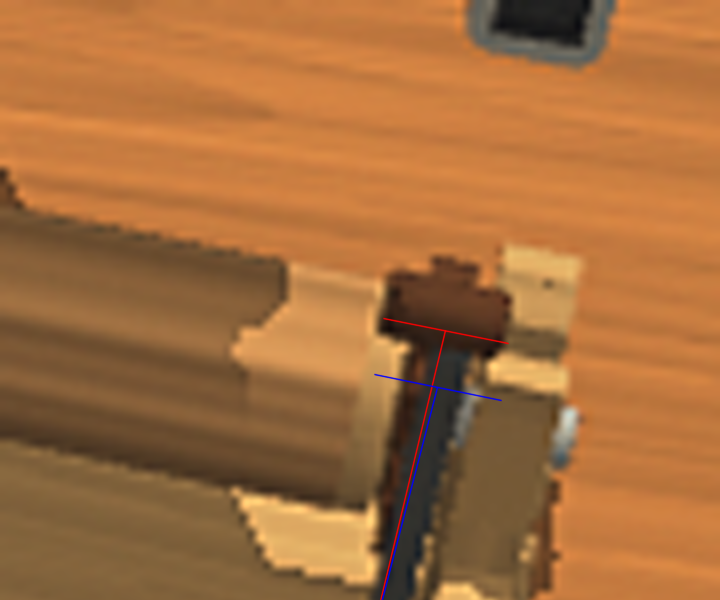

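```bash
python3 - <<'E'
from ovr import *
i=panel("scene","pics/p12_s.png",(370,200),(140,130),4,[(PS,rol(.075,0),(0,0,255))])
j=panel("scene","pics/p9_s.png",(370,200),(140,130),4,[])[:,:240]
cv2.imwrite("pics/ov_j.png",np.hstack([i,j]))
for t in ("roller","roller_wheel_end","roller_plain_end","spare","bobbin_stand","cone_stand","pawl_nose"):
    for cam in ("scene","top"):
        print(t,cam,[(np.round(m["xy"],1).tolist(),round(m["p"],2)) for m in mark_of(cam,t)[:2]])
for o in(-.076,0,.076): print(proj("scene",T(PS,(0,o,.075))),proj("top",T(PS,(0,o,.075))))
E
```

```text
roller scene [([438.1, 254.9], 0.93), ([239.1, 193.5], 0.88)]
roller top [([436.7, 351.2], 0.83)]
roller_wheel_end scene [([269.5, 193.0], 0.84), ([483.7, 265.2], 0.81)]
roller_wheel_end top []
roller_plain_end scene [([395.2, 245.5], 0.85), ([208.7, 190.9], 0.61)]
roller_plain_end top [([474.0, 340.7], 0.55)]
spare scene [([246.8, 231.4], 0.74)]
spare top [([389.9, 254.8], 0.73)]
bobbin_stand scene [([331.8, 258.4], 0.94)]
bobbin_stand top [([321.7, 279.4], 0.75)]
cone_stand scene [([303.6, 319.6], 0.83)]
cone_stand top [([317.7, 197.3], 0.86)]
pawl_nose scene [([474.9, 268.9], 0.96), ([482.5, 261.1], 0.43)]
pawl_nose top []
[397.57828358 245.11168659] [259.92142634 264.72609477]
[438.96648924 253.69522525] [226.0592868  261.29290068]
[482.69718671 262.76457549] [192.24718166 257.86477946]
```

View pics/ov_j.png

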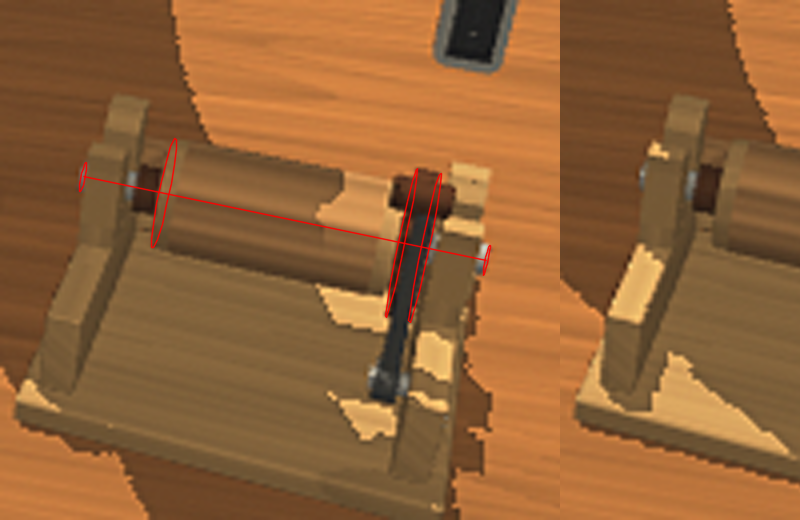

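Emit:
carry_out --deltas '[-1, 0, 2, -0.5, 0, -1, 0, 3, -0.5, 0, -1, 0, 3, 0, 0, -1, 0, 3, 0, 0, -1, 0, 3, 0, 0, -1, 0, 3, 0, 0, -1, 0, 3, 0, 0, -1, 0, 3, 0, 0, -1, 0, 3, 0, 0, -1, 0, 3, 0, 0, -1, 0, 3, 0, 0, -1, 0, 2, 0, 0, -1, 0, 0, 0, 0, -1, 0, 0, 0, 0]'

```text
clock: 24.18
position: [0.5926, -0.0889, 0.2464]
tool_rot: [3.141, -0.0, -0.113]
force: [1.0, 0.7, 0.1]
grip_width: -0.0001
```

```bash
python3 - <<'E'
from ovr import *
shot("p13")
P=lambda t:T(PS,(.06+.09*np.sin(t),.056,.045+.09*np.cos(t)))
i=panel("top","pics/p13_t.png",(175,205),(110,110),3.6,[(PS,rol(.075,0),(0,0,255))])
j=panel("top","pics/p13_t.png",(175,205),(110,110),3.6,[])
cv2.imwrite("pics/ov_k.png",np.hstack([i,j]))
for cam in("scene","top"):
  for t in("pawl_knob","roller_wheel_end","roller_plain_end","pawl_nose"): print(cam,t,[(m["xy"].round(1) if hasattr(m["xy"],"round") else m["xy"],m["p"]) for m in mark_of(cam,t)])
E
```

```text
24.2833 [ 0.59290541 -0.0867981   0.24643242] [-1.79968971e+02 -1.20746264e-02 -6.29692282e+00] [ 0.5  1.3 -0.6] -0.00014727352491278022
scene pawl_knob [([472.6, 251.4], 0.8), ([474.4, 265.3], 0.44)]
scene roller_wheel_end [([269.5, 189.9], 0.7)]
scene roller_plain_end [([392.9, 243.7], 0.6), ([207.5, 192.2], 0.57)]
scene pawl_nose [([473.7, 268.1], 0.76)]
top pawl_knob [([230.3, 263.4], 0.75), ([199.8, 231.2], 0.64)]
top roller_wheel_end [([192.4, 257.9], 0.96)]
top roller_plain_end [([259.9, 265.3], 0.63)]
top pawl_nose []
```

View pics/ov_k.png

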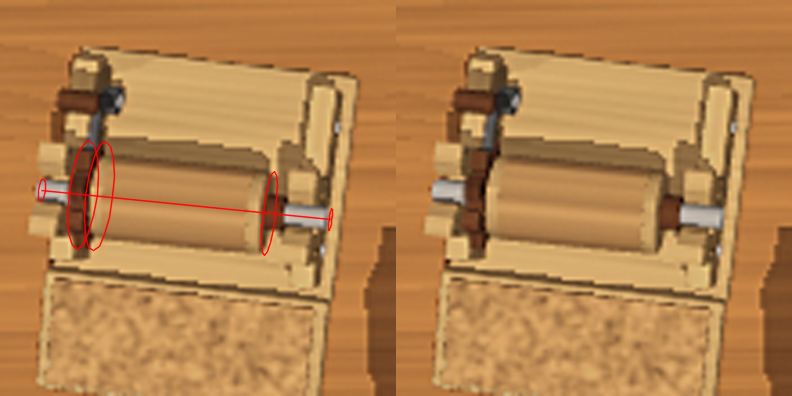

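View pics/p13_t.png

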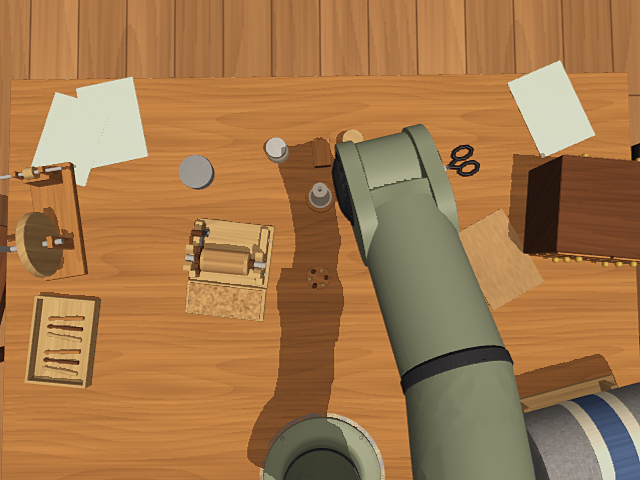

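```bash
python3 -c "
from workcell import job
print(job.job_done())"
```

```text
the job is handed in; nothing more can be done
None
```

The roller is in the stand with both axle ends home and the pawl is down. I handed the job in at about 24 s of the 70 s allowed. The hand-in reports no verdict, so what follows comes from my own checks.

**What I did**
- I threw the pawl back to about 0.77 rad.
- I took the cork roller with the star-shaped wheel from the rack and turned it so the wheel faced the pawl's side.
- I lowered it in the gripper into both slots until the floor pushed back with 11.5 N, then let go.
- I pushed the pawl forward with the fingers shut and drew the arm away.

**Last checks**
- **Axle ends:** In both cameras the axle ends and drum lie on the model's home position to within about 1–2 pixels. In the final scene-camera picture, the network placed the plain end about 5 px off and did not find the wheel end.
- **Pawl:** The knob's position in the pictures gives about -0.06 rad, with the nose in the wheel. I felt no clear stop at the valley during the push, only about 1 N, so the pawl angle rests on the pictures alone.
- **Network disagreement:** Its pawl marks were off by 2–3 pixels and once fell on the drum, so I relied on the overlays.
- **Other things on the table:** I saw nothing else moved. In the last top view the arm hid the rack and part of the scissors. The spare roller was still in its place in the picture just before.

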